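# Set the wheel's speed dial under its splash cover and hang up the ribs

### The arm

A 6-joint arm with a two-finger parallel gripper is mounted at the origin on the work surface. World frame = base frame: x ahead of the robot, y to its left, z up, the work surface at z = 0. Lengths are in mm, angles in rad, forces in N, time in s.
With the tool pointing down it reaches from about 275 to 750 mm from the base axis. Payload 10.2 kg.
Tool frame: the origin (TCP) lies midway between the tips of the shut fingers; the grasp point (between the pads) lies 19 mm behind it; z points along the fingers, y is the line along which they close (so a half turn about z gives the same grasp; the last joint's range is limited). The gripper opens to 85 mm and grips with 20 to 120 N. Pads are 22 mm wide; open, the fingers measure 114 mm over their backs; the gripper's body (76 mm by 85 mm) begins 54 mm behind the grasp point. The pads swing forward as they close: fully open they stand 13 mm farther back than shut.
Start: joints at [1.092, 0.313, 1.498, -0, 1.331, -0.223], TCP at [132.848, 507.92, 231.294] pointing down, gripper open.
Joint ranges: [-2.94, 2.94], [-0.97, 2.17], [0.19, 2.56], [-1.23, 4.37], [0.02, 3.11], [-2.88, 2.88]. Speed limits (rad/s): [2.39, 2.39, 3.01, 3.14, 3.14, 3.14].

### API

Orientations are given as a unit quaternion [w, x, y, z].
In Python, from plant import status, snapshot, robot gives the robot as it stands.
- The arm moves only by the tool send_rows, never from a script. Its argument "commands" is a list of rows, each a list of 4 numbers: the shift along the tool's x, y, z in mm, then the turn about the tool's z in rad. In form: [[dx, dy, dz, spin], ...]. A call has 1 to 20 rows; each row is the pose to reach, as a shift and turn from the pose commanded when the call began, along the tool's axes at that moment; what a row does not reach only later rows make up. A row lasts 1/8 s, in which the tool goes at most 62.5 mm and 10.7 degrees, less where a joint would pass 70% of its speed; a pose out of reach is approached as far as the arm can. A call with a gripper value outside its range is refused whole. "hand" is the finger opening in mm, from 0 to 85.4, set as the call begins (left out, the last holds). The fingers move at their own pace and stop on an object; "grip_force" is the grip in N (left out, the last holds). Time passes only in rows, so rows that repeat a pose let the fingers close. It gives the time, the measured TCP pose, the force, the opening and the grip force at its end, in the units of the state.
- status.sense(): the state, without advancing time (a new reading comes with each control period).
- snapshot(name): name is "scene" or "top" or "wrist"; returns a dict with "frame" (384x512x3 uint8, red, green, blue), "camera_matrix" (3x3 intrinsics, pixels), "pose" (4x4, takes a point from camera to world coordinates). Camera axes: x right, y down, z forward; pixel columns grow to the right and rows downward; lengths in mm; the calibration is good to about 2 mm. A picture is of the moment at which its call begins. There is no depth.
- robot.sign_off(): hands the job in; it is judged then, once.
The state is a dict: "time": time; "joints": joint angles; "qd": joint speeds; "effort": joint torques, N m; "tool_pos": TCP position; "tcp_rot": TCP orientation; "ft_force": force on the tool from outside, world axes, zero at the start; "moment": the same for the moment, N m; "opening": opening from 0.0 (shut) to 1.0 (fully open); "gripper_force": force on a finger pad.
Only numpy, scipy, OpenCV 4.12 (cv2) and the standard library are available. Lean on these libraries where they do the work, as an engineer would, in place of code of your own. Each camera call takes 0.05 s, during which the arm holds its last target. There are 200 camera calls.

### The job

Get the wheel ready for the next class: lift the splash cover off its pins on the control box, turn the speed dial underneath to the fifth click up from off (off is the long mark, clockwise is up), and only then seat the cover fully home on both pins again. Also hang every teak rib lying on the bench on the sloping rack, each by its hole on a peg of its own, flat against the board. Leave the other things on the bench where they are.

Things in the scene. Friction and masses are not known exactly. Their poses are not given: they have to be found in the camera images.
- dial (a joint): Speed dial on the control box, under the cover. 0 rad = off, grows clockwise seen from above, one click every 0.5236 rad (30 deg): off and seven clicks, hard stops at 0 and 3.665. A sprung detent pulls it into the nearest position when let go (about 0.14 N m to leave one). Starts at off, one or two.
- dial_grip (a point): Middle of the dial's black grip bar, on its axis, 29 mm above the box top; turns with the dial. Bar 50 mm long (x), 14 mm thick (y), top 14 mm above this point; below it, 19 mm down, a 52 mm round skirt. White pointer line on the +x end. Marks on the box top round it: a long bar at off, then seven short ticks. 18 mm posts stand 88 mm to either side.
- control_box: Grey control box of the potter's wheel, fixed, 160 x 240 x 70 mm (x, y, z); origin in the middle of its underside. Two steel posts, 18 mm diameter, 60 mm high, stand on its top at x = 0, y = +88 and -88 mm; each ends in a flat shoulder with an 8 mm pin, 19 mm high with a tapered tip.
- cover_seat (a point): Where the cover's origin is when it is seated: midway between the two posts at the height of their shoulders, 130 mm above the bench. Axes as the control box (y runs from post to post).
- cover: Loose splash cover: galvanised plate 130 x 220 x 5 mm (x, y, z), 0.35 kg, 16 mm holes at x = 0, y = +88 and -88 mm that fit over the pins (4 mm play all round). Black grip bar on top in the middle, 16 mm thick (x), 70 mm long (y), from 5 to 37 mm above the underside. Origin: centre of the underside, z up. Either way round fits. Starts seated on the pins.
- rack_board: Board of the fixed wooden peg rack, 170 mm up the slope by 360 mm wide, leaning back 40 degrees from level and facing the robot side. Origin: middle of its lower front edge, 34 mm above the bench. x points up the slope, z straight out of the board (along the pegs), y along the rack.
- peg0 (a point): Peg 0 of the rack: 9 mm round peg, 45 mm long, straight out of the board. This point is on its axis 5 mm out from the board face, 125 mm up the slope, y = -135 mm; axes as rack_board. A rib's hole point is here (within its 5 mm play) when it hangs flat on the board.
- peg1 (a point): Peg 1 of the rack: 9 mm round peg, 45 mm long, straight out of the board. This point is on its axis 5 mm out from the board face, 125 mm up the slope, y = -45 mm; axes as rack_board. A rib's hole point is here (within its 5 mm play) when it hangs flat on the board.
- peg2 (a point): Peg 2 of the rack: 9 mm round peg, 45 mm long, straight out of the board. This point is on its axis 5 mm out from the board face, 125 mm up the slope, y = 45 mm; axes as rack_board. A rib's hole point is here (within its 5 mm play) when it hangs flat on the board.
- peg3 (a point): Peg 3 of the rack: 9 mm round peg, 45 mm long, straight out of the board. This point is on its axis 5 mm out from the board face, 125 mm up the slope, y = 135 mm; axes as rack_board. A rib's hole point is here (within its 5 mm play) when it hangs flat on the board.
- rib0: Teak rib 0: flat bar 110 x 44 x 10 mm (x, y, z), 60 g, one round 20 mm hole near its +x end, 40 mm from the middle. Lies flat on the bench. Origin: centre of its underside, z up, x along the length towards the hole. May be absent (two or three of the three ribs are present).
- rib0_hole (a point): Centre of rib 0's hole, at half thickness (5 mm above the rib's underside); axes as the rib.
- rib1: Teak rib 1: flat bar 110 x 44 x 10 mm (x, y, z), 60 g, one round 20 mm hole near its +x end, 40 mm from the middle. Lies flat on the bench. Origin: centre of its underside, z up, x along the length towards the hole. May be absent (two or three of the three ribs are present).
- rib1_hole (a point): Centre of rib 1's hole, at half thickness (5 mm above the rib's underside); axes as the rib.
- rib2: Teak rib 2: flat bar 110 x 44 x 10 mm (x, y, z), 60 g, one round 20 mm hole near its +x end, 40 mm from the middle. Lies flat on the bench. Origin: centre of its underside, z up, x along the length towards the hole. May be absent (two or three of the three ribs are present).
- rib2_hole (a point): Centre of rib 2's hole, at half thickness (5 mm above the rib's underside); axes as the rib.
- mug: Speckled stoneware mug, 80 mm diameter, 95 mm high. A bystander: leave it be. Origin: centre of its underside.
- tub: Green plastic tub with twist cap, 96 mm diameter, 110 mm high. A bystander: leave it be. Origin: centre of its underside.
- glaze_jar: Glass glaze jar with steel cap, 72 mm diameter, 100 mm high. A bystander: leave it be. Origin: centre of its underside.
- slip_bowl: Terracotta slip bowl, 110 mm diameter, 55 mm high. A bystander: leave it be. Origin: centre of its underside.
- pin_tool: Steel pin tool lying down, 140 mm long, handle 13 mm thick, no hole. A bystander: leave it be. Origin: centre of its underside.
- loop_tool: Trimming tool lying down, 150 mm long, wooden handle 14 mm thick, 32 mm wide wire loop at its +x end. A bystander: leave it be. Origin: centre of its underside.
Mind the look-alikes: they are no part of the job. Leave any blue look-alike of the rib1 alone.

How it is judged (in metres and radians):
On the way, in this order (a step that is already met when the one before it is completed fails the run):
1. the cover is lifted off its pins and carried clear of the dial, at least 100 mm to the side (horizontal distance between cover and cover_seat above 0.1 m), for 0.2 s.
2. the dial stands at the fifth click, the hand off it (value of joint dial between 2.498 and 2.738 rad and distance between the grasp point and dial_grip above 0.04 m), for 0.4 s.
3. the cover is seated on both pins again (distance between cover and cover_seat below 0.008 m and angle between cover's own z axis and vertical below 0.03 rad and angle between the x axis of cover and the x axis of cover_seat, either way round below 0.1 rad), for 0.3 s.
At the end, for the whole second after the job is handed in: Dial at 2.618 rad (fifth click) within 0.12; cover origin within 8 mm of its seat, level within 0.03 rad, square to the box within 0.1 rad (either way round); the hole point of every rib present within 10 mm of a peg point (one rib to a peg, flat on the board); all at rest (all of step 3 and value of joint dial between 2.498 and 2.738 rad and linear speed of each of cover, rib0, rib1, rib2 below 0.02 m/s and (distance between rib0_hole and peg0 below 0.01 m or distance between rib0_hole and peg1 below 0.01 m or distance between rib0_hole and peg2 below 0.01 m or distance between rib0_hole and peg3 below 0.01 m) and (distance between rib1_hole and peg0 below 0.01 m or distance between rib1_hole and peg1 below 0.01 m or distance between rib1_hole and peg2 below 0.01 m or distance between rib1_hole and peg3 below 0.01 m) and (distance between rib2_hole and peg0 below 0.01 m or distance between rib2_hole and peg1 below 0.01 m or distance between rib2_hole and peg2 below 0.01 m or distance between rib2_hole and peg3 below 0.01 m)); the robot touches nothing.
It fails at once if one of the other things on the bench (mug, tub, jar, bowl, pin tool, trimming tool) is moved more than 40 mm (distance of any of mug, tub, glaze_jar, slip_bowl, pin_tool, loop_tool from where it was at the start of the episode above 0.04 m).
Of rib0, rib1, rib2 only 2 to 3 are there at a start; the rules pass over those that are not, and their reading is None.
At some moment in a run one of rib0, rib1, rib2 may be knocked a few centimetres aside while the robot is not near it.
It also fails if it takes over 210 s, if anything falls off the work surface, if the arm or the gripper's body presses on something with over 40 N, if the wrist force passes 120 N, or if a joint passes its speed limit or range.

## Working session

There is one attempt and no reset: what is moved stays moved. The work goes in short steps, Python scripts to look and compute and a tool call to move; the robot and the scene stay as the last step left them, time stands still between calls to the robot, and variables do not carry over. Pictures are saved under pics/ and viewed, at most 14 in all, crops included, and the job is handed in when it is done.

Besides the shell and the picture viewer there is one more tool, called after "Call:" as name(argument=value, ...) on one line, values as JSON. send_rows: Moves the arm, as the interface text tells. Its arguments: {"type":"object","properties":{"commands":{"type":"array"},"hand":{"type":"number"},"grip_force":{"type":"number"}},"required":["commands"]}

```bash
mkdir -p pics; ls; cat > h.py <<'E'
import numpy as np,cv2
from plant import status,snapshot,robot
from scipy.spatial.transform import Rotation as R
def snap(n,f):
    s=snapshot(n); cv2.imwrite(f'pics/{f}.png',s['frame'][:,:,::-1]); np.savez(f'pics/{f}.npz',K=s['camera_matrix'],P=s['pose'],F=s['frame']); return s
def load(f): return np.load(f'pics/{f}.npz')
def px2w(f,u,v,z):
    s=load(f);K=np.array(s['K']);P=np.array(s['P'])
    d=P[:3,:3]@np.linalg.inv(K)@[u,v,1];o=P[:3,3]
    return o+d*(z-o[2])/d[2]
def w2px(f,p):
    s=load(f);P=s['P'];c=P[:3,:3].T@(np.array(p)-P[:3,3]);q=s['K']@c;return q[:2]/q[2]
def crop(f,u0,v0,u1,v1,k,out):
    im=cv2.imread(f'pics/{f}.png')[v0:v1,u0:u1];cv2.imwrite(f'pics/{out}.png',cv2.resize(im,None,fx=k,fy=k,interpolation=cv2.INTER_CUBIC))
def pose():
    s=status.sense();q=s['tcp_rot'];return np.array(s['tool_pos']),R.from_quat([q[1],q[2],q[3],q[0]]).as_matrix(),s
def totool(target):
    p,M,s=pose();return M.T@(np.array(target)-p)
E
python3 - <<'E'
from h import *
a=snap('top','top0');b=snap('scene','scene0')
p,M,s=pose();print(s);print(M.round(3));print(a['pose'].round(2),a['camera_matrix']);print(b['pose'].round(2))
t=cv2.imread('pics/top0.png');u=cv2.imread('pics/scene0.png')
cv2.imwrite('pics/v0.png',cv2.resize(t,(800,600),interpolation=cv2.INTER_CUBIC))
cv2.imwrite('pics/v1.png',cv2.resize(u,(800,600),interpolation=cv2.INTER_CUBIC))
E
```

```text
pics
{'time': 0.1, 'joints': array([ 1.09158634e+00,  3.13388888e-01,  1.49829757e+00,  1.53033518e-05,
        1.33100004e+00, -2.23396035e-01]), 'qd': array([-0.00015424, -0.00165816, -0.00277752, -0.00131024, -0.00133245,
       -0.00013343]), 'effort': array([ 2.87229508e-03, -4.12898898e+01, -2.60141534e+01, -1.72762007e-04,
        3.03978341e-03, -1.22646929e-05]), 'tool_pos': array([132.75131022, 507.72706252, 230.81886319]), 'tcp_rot': array([-1.95185297e-04,  1.27560283e-01,  9.91830669e-01, -5.10960883e-04]), 'ft_force': array([0.40260637, 0.42031588, 0.58492805]), 'moment': array([ 0.00549323, -0.02273538, -0.01132291]), 'gripper_force': 0.0, 'opening': 0.9977063819920853}
[[-0.967  0.253 -0.001]
 [ 0.253  0.967 -0.001]
 [ 0.    -0.001 -1.   ]]
[[-1.10000e-01 -9.70000e-01  2.20000e-01  2.76730e+02]
 [-9.90000e-01  1.10000e-01 -2.00000e-02  5.52400e+01]
 [-0.00000e+00 -2.20000e-01 -9.70000e-01  1.06543e+03]
 [ 0.00000e+00  0.00000e+00  0.00000e+00  1.00000e+00]] [[366.62794692   0.         249.82947532]
 [  0.         366.62794692 193.16765093]
 [  0.           0.           1.        ]]
[[-3.00000e-02  8.50000e-01 -5.30000e-01  1.11966e+03]
 [ 1.00000e+00  3.00000e-02 -1.00000e-02  7.03700e+01]
 [ 0.00000e+00 -5.30000e-01 -8.50000e-01  1.12786e+03]
 [ 0.00000e+00  0.00000e+00  0.00000e+00  1.00000e+00]]
```

View pics/v0.png

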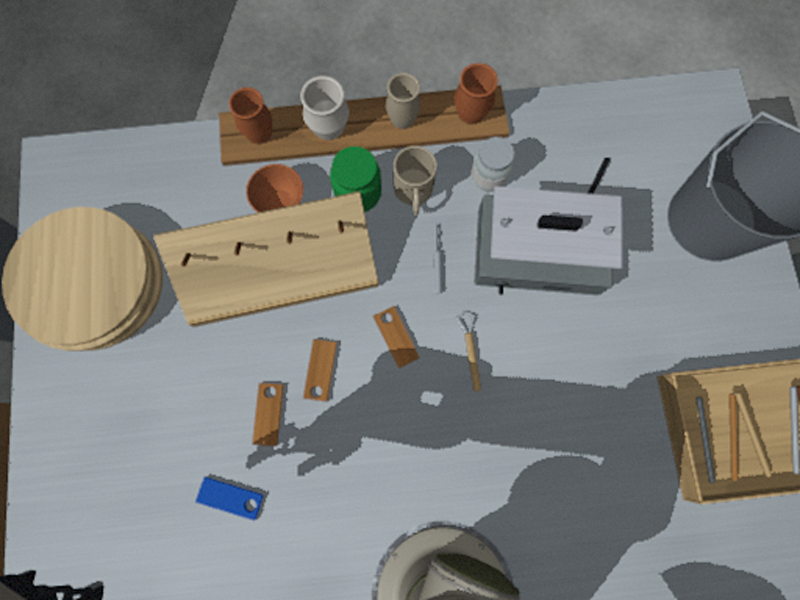

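View pics/v1.png

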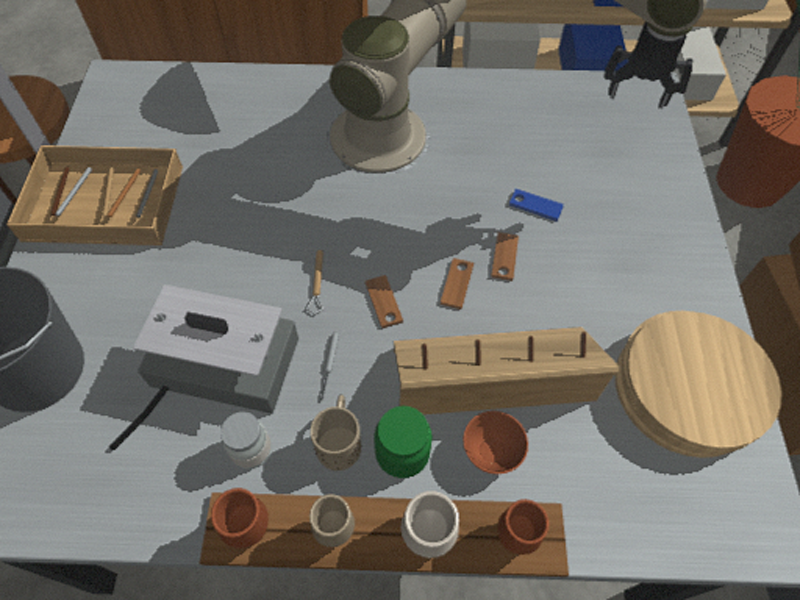

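The top view shows three teak ribs at about (268,413), (321,369) and (396,336), and a blue look-alike at (230,497). The rack is at (265,258) and the cover with its two pins is at about (505,222) and (608,230). The blue one is to be left alone. I'll confirm this in an enlarged crop.

```bash
python3 - <<'E'
from h import *
crop('top0',95,120,275,300,3.3,'c0')
crop('top0',290,110,420,200,6,'c1')
E
```

```text
(no output)
```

View pics/c0.png

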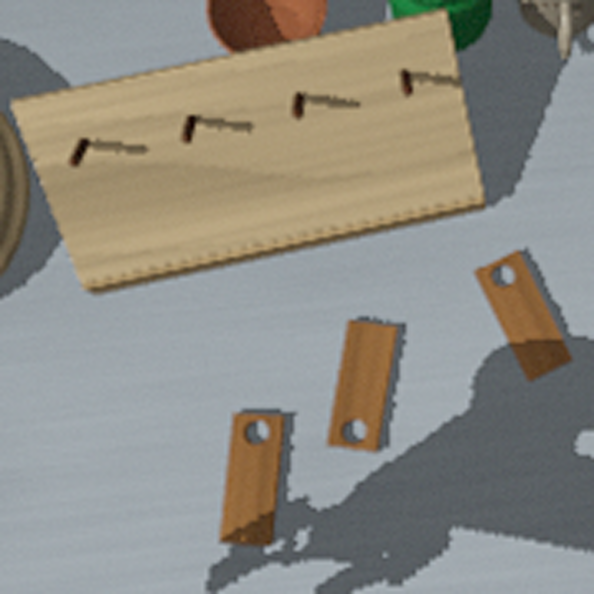

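View pics/c1.png

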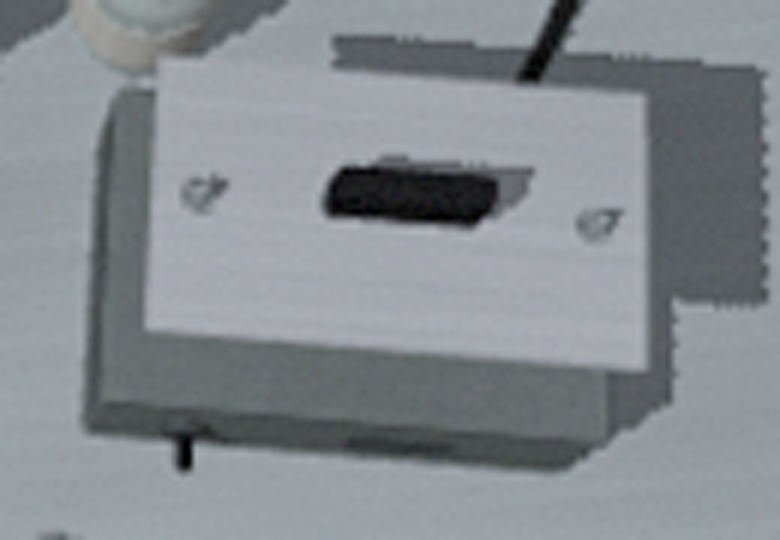

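The crop confirms three brown teak ribs with holes, centred at about (251,478), (365,385) and (523,315). Peg bases show at about (85,141), (192,119), (301,95) and (405,72) in the crop. Next I fit the poses.

```bash
cat >> h.py <<'E'
from scipy.optimize import least_squares
def fit(f,obj,pix,x0,Rl=np.eye(3),z0=0):
    obj=np.array(obj,float)
    def W(x): return (R.from_euler('z',x[2]).as_matrix()@(Rl@obj.T)).T+[x[0],x[1],z0]
    r=least_squares(lambda x:np.concatenate([w2px(f,a)-b for a,b in zip(W(x),pix)]),x0,x_scale=[100,100,1])
    return r.x,np.sqrt((r.fun**2).mean())
def cr(pts,u0,v0,k): return [((a+.5)/k-.5+u0,(b+.5)/k-.5+v0) for a,b in pts]
E
python3 - <<'E'
from h import *
for n,z0,pix in [('cover',135,cr([(158,57),(648,93),(648,370),(145,330)],290,110,6)),]:
    # image up = +x world, left=+y
    x,e=fit('top0',[(65,110,0),(65,-110,0),(-65,-110,0),(-65,110,0)],pix,[550,-100,0],z0=z0);print(n,x,e)
print('pins',[px2w('top0',*p,149) for p in cr([(203,193),(600,224)],290,110,6)])
c=np.radians(40);Rl=np.array([[np.cos(c),0,-np.sin(c)],[0,1,0],[np.sin(c),0,np.cos(c)]])
pk=cr([(94,285),(484,205),(447,11),(12,100),(405,70),(300,94),(191,117),(85,140)],95,120,3.3)
x,e=fit('top0',[(0,180,0),(0,-180,0),(170,-180,0),(170,180,0),(125,-135,0),(125,-45,0),(125,45,0),(125,135,0)],pk,[450,250,0],Rl,34);print('rack',x,e)
for i in range(4):
    y=-135+90*i
    Q=R.from_euler('z',x[2]).as_matrix()
    print('peg',i,(Q@Rl@[125,y,5]+[x[0],x[1],34]).round(1),'tip',(Q@Rl@[125,y,45]+[x[0],x[1],34]).round(1))
ob=[(55,22,10),(55,-22,10),(-55,-22,10),(-55,22,10),(40,0,10)]
for n,p,g in [('A',[(234,411),(280,413),(271,544),(220,541),(256,431)],0),('B',[(379,451),(329,444),(349,320),(399,324),(354,430)],np.pi),('C',[(476,269),(522,250),(571,356),(531,380),(503,275)],0.4)]:
    pp=cr(p,95,120,3.3);q=px2w('top0',*np.mean(pp[:4],0),10)
    x,e=fit('top0',ob,pp,[q[0],q[1],g]);print(n,x,e)
E
```

```text
cover [ 5.91892754e+02 -2.62675121e+02 -1.91625799e-01] 0.21467788361607315
pins [array([ 604.61076565, -173.2855075 ,  149.        ]), array([ 571.36824953, -344.5057593 ,  149.        ])]
rack [5.37666064e+02 2.29698907e+02 1.11689479e-01] 1.2844246894575575
peg 0 [644.7 105.9 118.2] tip [619.1 103.  148.8]
peg 1 [634.6 195.3 118.2] tip [609.1 192.4 148.8]
peg 2 [624.6 284.7 118.2] tip [599.1 281.9 148.8]
peg 3 [614.6 374.2 118.2] tip [589.  371.3 148.8]
A [ 3.37879398e+02  2.76872083e+02 -1.51537604e-01] 0.34403522021271965
B [406.75344466 174.85061068   2.9004368 ] 0.2960492755732146
C [4.53552981e+02 2.86483345e+01 3.42040639e-01] 0.5751079257601484
```

The cover fits at (592,-263) with yaw -0.19, and its corners agree with the plate size. The rack fit is rougher (1.3 px), so I'll refine it with the wrist camera later. Moving above the cover now.

Call:
send_rows(commands=[[-100,-100,0,0.18],[-636,-628,0,1.507],[-636,-628,0,1.507],[-636,-628,0,1.507],[-636,-628,0,1.507],[-636,-628,0,1.507],[-636,-628,0,1.507],[-636,-628,0,1.507],[-636,-628,0,1.507],[-636,-628,0,1.507],[-636,-628,0,1.507],[-636,-628,0,1.507],[-636,-628,0,1.507],[-636,-628,0,1.507],[-636,-628,0,1.507],[-636,-628,0,1.507],[-636,-628,0,1.507],[-636,-628,0,1.507]], hand=60)

```text
time: 2.35
tool_pos: [589.1, -259.5, 231.8]
tcp_rot: [0.0, 0.771, 0.636, 0.0]
ft_force: [-0.7, 0.5, -0.2]
opening: 0.707
gripper_force: 0.0
```

```bash
python3 - <<'E'
from h import *
p,M,s=pose();print(p,M.round(3),s['joints'],s['time'])
a=snap('wrist','w1');print(a['pose'].round(1),a['camera_matrix'])
t=snap('top','top1')
cv2.imwrite('pics/v2.png',np.hstack([cv2.imread('pics/w1.png')]))
E
```

```text
[ 589.10575712 -259.53269745  231.8091864 ] [[ 0.19   0.982  0.   ]
 [ 0.982 -0.19  -0.   ]
 [-0.     0.    -1.   ]] [-5.96656610e-01  5.83567386e-01  1.09224897e+00  6.44180768e-05
  1.46543149e+00 -4.05723299e-01] 2.35
[[ 1.000e+00 -2.000e-01 -1.000e-01  6.024e+02]
 [-2.000e-01 -9.000e-01 -3.000e-01 -1.893e+02]
 [ 0.000e+00  3.000e-01 -1.000e+00  3.737e+02]
 [ 0.000e+00  0.000e+00  0.000e+00  1.000e+00]] [[320.81018042   0.         257.98620642]
 [  0.         320.81018042 182.6617259 ]
 [  0.           0.           1.        ]]
```

View pics/v2.png

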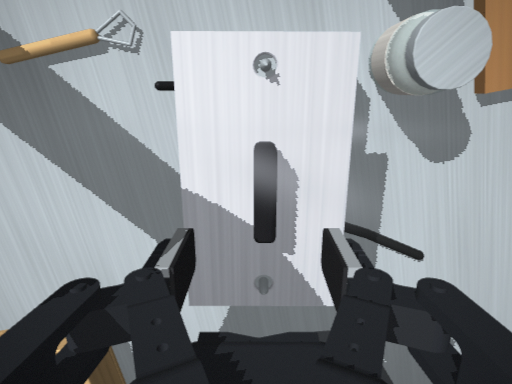

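The wrist view shows the cover's corners at (172,31), (360,31), (332,305) and (188,305), with the bar from (265,142) to (265,243).

```bash
python3 - <<'E'
from h import *
# image up = +y world; right=+x
x,e=fit('w1',[(-65,110,0),(65,110,0),(65,-110,0),(-65,-110,0)],[(171.5,31),(360.5,31),(333,306),(187.5,306)],[590,-260,-.19],z0=135);print(x,e)
print(px2w('w1',265,265-200,149),px2w('w1',264,283,149))
print(totool([*x[:2],141]))
E
```

```text
[ 5.92619035e+02 -2.61055999e+02 -2.02151480e-01] 1.2624784314562933
[ 609.86772402 -175.47227487  149.        ] [ 578.86608817 -337.27784031  149.        ]
[-0.53870812  3.5690793  90.81407402]
```

Call:
send_rows(commands=[[-2,3.5,40,0],[-2,3.5,70,0],[-2,3.5,91,0],[-2,3.5,91,0],[-2,3.5,91,0]], hand=60)

```text
time: 3.08
tool_pos: [592.7, -263.3, 141.7]
tcp_rot: [0.001, 0.772, 0.636, 0.0]
ft_force: [0.3, 0.2, 0.0]
opening: 0.702
gripper_force: 0.0
```

Call:
send_rows(commands=[[0,0,0,0],[0,0,0,0],[0,0,0,0],[0,0,0,0],[0,0,0,0],[0,0,0,0]], hand=0, grip_force=60)

```text
time: 3.82
tool_pos: [592.7, -263.4, 141.0]
tcp_rot: [0.001, 0.772, 0.636, 0.0]
ft_force: [1.4, 0.4, 5.4]
opening: 0.172
gripper_force: 60.1
```

Call:
send_rows(commands=[[0,0,-20,0],[0,0,-50,0],[0,0,-80,0],[0,0,-80,0],[0,0,-80,0]])

```text
time: 4.45
tool_pos: [591.7, -262.8, 217.9]
tcp_rot: [-0.002, 0.772, 0.636, -0.001]
ft_force: [-0.5, -0.7, -4.5]
opening: 0.169
gripper_force: 59.1
```

```bash
python3 - <<'E'
from h import *
p,M,s=pose();print(p,s['ft_force'],s['gripper_force'],s['opening'],s['time'])
a=snap('wrist','w2');b=snap('top','top2')
cv2.imwrite('pics/v3.png',np.hstack([cv2.resize(cv2.imread('pics/w2.png'),(400,300)),cv2.resize(cv2.imread('pics/top2.png'),(400,300))]))
E
```

```text
[ 591.68006021 -262.80455354  217.92020187] [-0.45555618 -0.68250853 -4.46447649] 59.13523256778717 0.16935595346425747 4.45
```

View pics/v3.png

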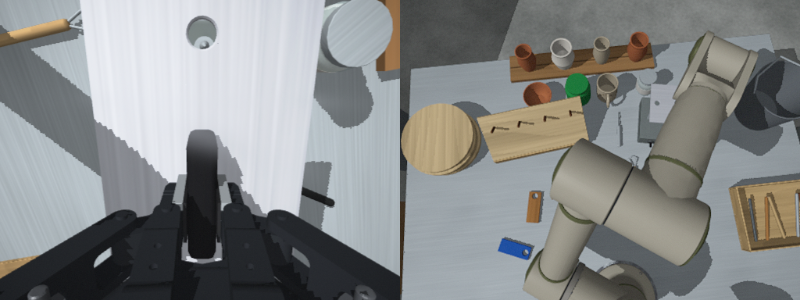

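The wrist picture shows the cover held in the gripper with its +y hole clear of the pin. I'll check for free bench space.

```bash
python3 - <<'E'
from h import *
for n,u,v,z in [('loop end',477,389,5),('loop',466,312,5),('tray near',690,500,40),('tray corner',660,378,40),('tray cornerfloor',683,497,0),('box front R',600,292,0),('box front L',477,284,0),('cable',501,292,5),('robotbase',440,525,0)]:
    print(n,px2w('top0',u/1.5625,v/1.5625,z).round(0))
Q=R.from_euler('z',-.195).as_matrix()
for c in [(400,-215),(385,-205)]:
  print(c,[(np.array([*c,0])+Q@[sx*65,sy*110,0]).round(0)[:2] for sx in(1,-1) for sy in(1,-1)], totool([*c,218]))
E
```

```text
loop end [ 339. -108.    5.]
loop [ 485. -108.    5.]
tray near [ 113. -436.   40.]
tray corner [ 322. -429.   40.]
tray cornerfloor [ 113. -444.    0.]
box front R [ 497. -369.    0.]
box front L [ 538. -137.    0.]
cable [ 516. -179.    5.]
robotbase [113. -11.   0.]
(400, -215) [array([ 485., -120.]), array([ 442., -336.]), array([358., -94.]), array([ 315., -310.])] [  10.36398217 -197.36825929    0.82027441]
(385, -205) [array([ 470., -110.]), array([ 427., -326.]), array([343., -84.]), array([ 300., -300.])] [  17.31764943 -214.00082579    0.88541668]
```

Call:
send_rows(commands=[[-12,-50,0,0],[-24,-100,0,0],[-24,-150,0,0],[-24,-190,0,0],[-24,-190,50,0],[-24,-190,100,0],[-24,-190,150,0],[-24,-190,185,0],[-24,-190,200,0],[-24,-190,206,0],[-24,-190,206,0],[-24,-190,206,0]])

```text
time: 6.05
tool_pos: [401.7, -250.9, 15.3]
tcp_rot: [0.001, 0.772, 0.636, 0.0]
ft_force: [0.1, 0.3, -3.9]
opening: 0.177
gripper_force: 60.1
```

Call:
send_rows(commands=[[0,0,0,0],[0,0,0,0],[0,0,0,0]], hand=60)

```text
time: 6.42
tool_pos: [401.4, -250.7, 14.6]
tcp_rot: [0.0, 0.772, 0.636, 0.0]
ft_force: [-0.3, 0.0, -0.6]
opening: 0.708
gripper_force: 0.0
```

Call:
send_rows(commands=[[0,0,-50,0],[0,0,-110,0],[0,0,-170,0],[0,0,-220,0],[20,60,-220,0],[20,120,-220,0],[20,120,-220,0]])

```text
time: 7.3
tool_pos: [525.0, -253.7, 232.2]
tcp_rot: [-0.001, 0.771, 0.637, -0.0]
ft_force: [-0.8, -0.1, -0.2]
opening: 0.7
gripper_force: 0.0
```

```bash
python3 - <<'E'
from h import *
p,M,s=pose();print(p,M.round(3),s['ft_force'],s['time'])
a=snap('wrist','w3')
crop('w3',0,0,512,384,1.5,'v4')
E
```

```text
[ 525.01275584 -253.65809131  232.20462   ] [[ 0.189  0.982 -0.002]
 [ 0.982 -0.189  0.001]
 [ 0.001 -0.002 -1.   ]] [-0.80070329 -0.13257087 -0.22394735] 7.3
```

View pics/v4.png

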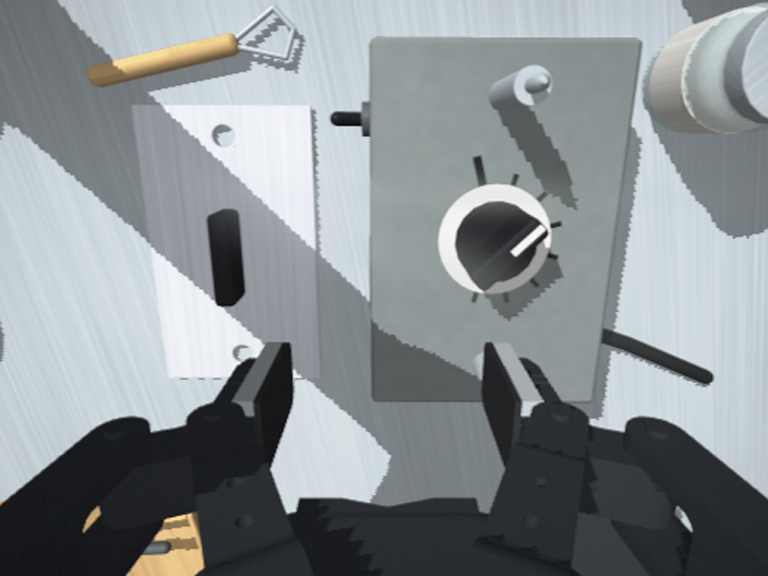

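The dial's long mark is at (478,172), with ticks clockwise at (516,180), (543,195), (557,224), (552,256), (530,282), (506,298) and (474,297). The pointer line runs from (514,252) to (545,228). The cover lies on the bench to the left.

```bash
python3 - <<'E'
from h import *
t=[px2w('w3',*p,70)[:2] for p in cr([(478,172),(516,180),(543,195),(557,224),(552,256),(530,282),(506,298),(474,297)],0,0,1.5)]
t=np.array(t)
A=np.c_[2*t[1:],np.ones(7)];s=np.linalg.lstsq(A,(t[1:]**2).sum(1),rcond=None)[0];c=s[:2];print('c',c,'r',np.sqrt(s[2]+c@c))
f=lambda x:np.concatenate([[x[0]+x[3]*np.cos(x[2]-i*np.pi/6)-t[i,0],x[1]+x[3]*np.sin(x[2]-i*np.pi/6)-t[i,1]] for i in range(1,8)])
r=least_squares(f,[*c,1.3,38],x_scale=[10,10,1,10]);print(r.x,np.abs(r.fun).max());c=r.x[:2];off=r.x[2]
print('marks',np.degrees(np.arctan2(*(t-c).T[::-1])))
q=[px2w('w3',*p,113)[:2] for p in cr([(514,252),(545,228)],0,0,1.5)];d=q[1]-q[0]
a=np.arctan2(d[1],d[0]);print('ptr',q,a,'dial',off-a,(off-a)/.5236)
d=q[1]-c;print('from c',off-np.arctan2(d[1],d[0]))
co=px2w('w3',182/1.5,1,1)
x,e=fit('w3',[(-65,110,0),(65,110,0),(65,-110,0),(-65,-110,0)],cr([(133,106),(310,105),(320,377),(168,378)],0,0,1.5),[400,-250,-.19],z0=5);print('cover',x,e)
b=[(-80,120,0),(80,120,0)]
x,e=fit('w3',[(-80,120,0),(80,120,0),(-80,-120,0),(80,-120,0)],cr([(370,38),(641,39),(372,401),(592,403)],0,0,1.5),[592,-260,-.19],z0=70);print('box',x,e)
print(px2w('w3',(540-.0)/1.5,85/1.5,149))
E
```

```text
c [ 592.96306649 -260.58728725] r 40.305632746301626
[ 593.11587398 -260.71453828    1.62570658   40.18650806] 2.1412537328820918
marks [  95.35747178   62.32315309   33.68053876    3.59168456  -26.55359762
  -58.88238948  -85.94026931 -116.34044669]
ptr [array([ 595.55230332, -258.89982029]), array([ 613.84675201, -248.60378821])] 0.5126138523164604 dial 1.1130927268070074 2.125845543940045
from c 1.0969939735089334
cover [ 4.01943131e+02 -2.48979035e+02 -1.94515735e-01] 0.6760754269769782
box [ 5.92087408e+02 -2.61379871e+02 -1.92682102e-01] 1.8982143624704932
[ 607.65928115 -176.1035542   149.        ]
```

The dial stands at click 2 (1.05 rad), with its centre at (593,-261). It needs three clicks clockwise, about +1.57 rad of spin.

Call:
send_rows(commands=[[6,55,0,0.18],[6,68,0,0.36],[6,68,0,0.54],[6,68,0,0.72],[6,68,0,0.83],[6,68,50,0.83],[6,68,100,0.83],[6,68,130,0.83],[6,68,145,0.83],[6,68,145,0.83],[6,68,145,0.83]], hand=45)

```text
time: 8.72
tool_pos: [591.2, -261.3, 91.1]
tcp_rot: [0.001, 0.963, 0.271, 0.001]
ft_force: [0.9, 0.2, -0.1]
opening: 0.526
gripper_force: 0.0
```

Call:
send_rows(commands=[[0,0,0,0],[0,0,0,0],[0,0,0,0],[0,0,0,0],[0,0,0,0]], hand=0, grip_force=50)

```text
time: 9.35
tool_pos: [591.6, -262.1, 90.6]
tcp_rot: [0.002, 0.963, 0.271, 0.001]
ft_force: [4.0, -4.3, 1.7]
opening: 0.154
gripper_force: 54.7
```

Call:
send_rows(commands=[[0,0,0,0.17],[0,0,0,0.34],[0,0,0,0.51],[0,0,0,0.68],[0,0,0,0.85],[0,0,0,1.02],[0,0,0,1.19],[0,0,0,1.36],[0,0,0,1.5],[0,0,0,1.57],[0,0,0,1.57],[0,0,0,1.57]])

```text
time: 10.85
tool_pos: [592.5, -259.6, 90.6]
tcp_rot: [-0.001, 0.873, -0.488, 0.002]
ft_force: [5.6, 6.5, 2.7]
opening: 0.147
gripper_force: 54.6
```

```bash
python3 - <<'E'
from h import *
p,M,s=pose();print(p,M.round(3),np.arctan2(M[1,0],M[0,0]),s['ft_force'],s['moment'],s['time'],s['opening'],s['joints'])
E
```

```text
[ 592.48240338 -259.60370643   90.60967231] [[ 0.523 -0.852  0.004]
 [-0.852 -0.523  0.001]
 [ 0.002 -0.004 -1.   ]] -1.019915100499402 [5.64660623 6.54823174 2.65541655] [ 1.04998499 -1.10091549  0.27910482] 10.85 0.14652864029880164 [-0.59490138  0.70379783  1.26497821  0.00314194  1.16950421  1.99458392]
```

Pointer yaw is -1.02 against a target of -0.99, which is within the detent. I'll release, rise, pull back and look.

Call:
send_rows(commands=[[0,0,0,0],[0,0,0,0],[0,0,0,0]], hand=45)

```text
time: 11.22
tool_pos: [590.6, -261.1, 89.3]
tcp_rot: [0.0, 0.872, -0.489, -0.0]
ft_force: [-0.2, 1.1, -0.5]
opening: 0.526
gripper_force: 0.0
```

Call:
send_rows(commands=[[0,0,-50,0],[0,0,-100,-0.18],[0,0,-140,-0.36],[-35,57,-140,-0.54],[-35,57,-140,-0.72],[-35,57,-140,-0.9],[-35,57,-140,-1.08],[-35,57,-140,-1.26],[-35,57,-140,-1.44],[-35,57,-140,-1.62],[-35,57,-140,-1.8],[-35,57,-140,-1.98],[-35,57,-140,-2.16],[-35,57,-140,-2.34],[-35,57,-140,-2.4],[-35,57,-140,-2.4]])

```text
time: 13.22
tool_pos: [523.7, -260.9, 229.3]
tcp_rot: [0.0, 0.772, 0.636, -0.0]
ft_force: [0.0, 0.2, -0.7]
opening: 0.523
gripper_force: 0.0
```

```bash
python3 - <<'E'
from h import *
p,M,s=pose();print(p,np.arctan2(M[1,0],M[0,0]),s['time'])
a=snap('wrist','w4')
crop('w4',80,0,400,270,2.2,'v5')
E
```

```text
[ 523.74671841 -260.90081037  229.32299345] 1.3779232040653637 13.225
```

View pics/v5.png

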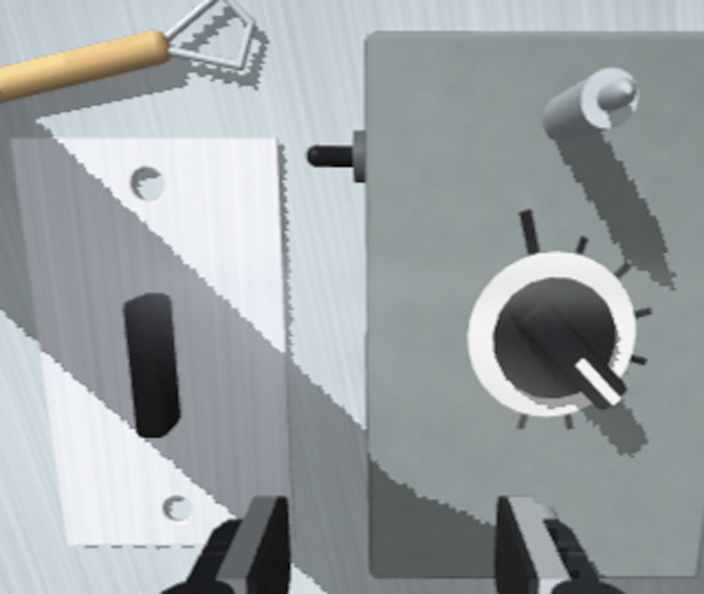

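The pointer covers the fifth tick: ticks 1 to 4 show at (582,244), (625,269), (643,312) and (640,359), and 6 and 7 are visible beyond it. The dial is at five, so I fetch the cover.

Call:
send_rows(commands=[[-13,-60,0,0],[-13,-122,0,0],[-13,-122,50,0],[-13,-122,110,0],[-13,-122,170,0],[-13,-122,205,0],[-13,-122,217,0],[-13,-122,217,0],[-13,-122,217,0]], hand=60)

```text
time: 14.4
tool_pos: [402.3, -250.9, 13.7]
tcp_rot: [0.001, 0.772, 0.636, 0.0]
ft_force: [-0.5, -0.6, -0.3]
opening: 0.702
gripper_force: 0.0
```

Call:
send_rows(commands=[[0,0,0,0],[0,0,0,0],[0,0,0,0],[0,0,0,0],[0,0,0,0],[0,0,0,0]], hand=0, grip_force=60)

```text
time: 15.15
tool_pos: [401.8, -250.5, 12.9]
tcp_rot: [0.0, 0.772, 0.636, -0.0]
ft_force: [-0.9, 0.1, 6.5]
opening: 0.174
gripper_force: 60.2
```

Call:
send_rows(commands=[[0,0,-50,0],[0,0,-110,0],[0,0,-170,0],[0,0,-206,0],[0,0,-206,0],[0,0,-206,0]])

```text
time: 15.9
tool_pos: [400.9, -249.6, 216.3]
tcp_rot: [-0.002, 0.772, 0.636, -0.0]
ft_force: [-0.3, 0.2, -4.1]
opening: 0.175
gripper_force: 60.4
```

```bash
python3 - <<'E'
from h import *
p,M,s=pose();print(p,np.arctan2(M[1,0],M[0,0]),s['time'],s['ft_force'],s['opening'])
print(totool([592.3,-262.8,p[2]]))
E
```

```text
[ 400.94341534 -249.6083683   216.25861906] 1.3787373615005682 15.9 [-0.28810803  0.19219155 -4.07264115] 0.17503477595417324
[ 23.57709234 190.35550862  -0.51253988]
```

Call:
send_rows(commands=[[6,50,0,0],[12,100,0,0],[18,150,0,0],[23.5,180,0,0],[23.5,190,0,0],[23.5,190,0,0],[23.5,190,0,0]])

```text
time: 16.77
tool_pos: [591.9, -263.3, 217.0]
tcp_rot: [-0.001, 0.772, 0.636, -0.0]
ft_force: [0.2, 0.1, -3.6]
opening: 0.173
gripper_force: 60.7
```

```bash
python3 - <<'E'
from h import *
p,M,s=pose();print(p,np.arctan2(M[1,0],M[0,0]),s['time'],s['ft_force'],s['opening'])
a=snap('wrist','w5')
crop('w5',150,0,350,150,4,'v6')
E
```

```text
[ 591.90953267 -263.31909908  216.98275385] 1.378534434725029 16.775 [ 0.21930024  0.05987986 -3.63959431] 0.17253777906665727
```

View pics/v6.png

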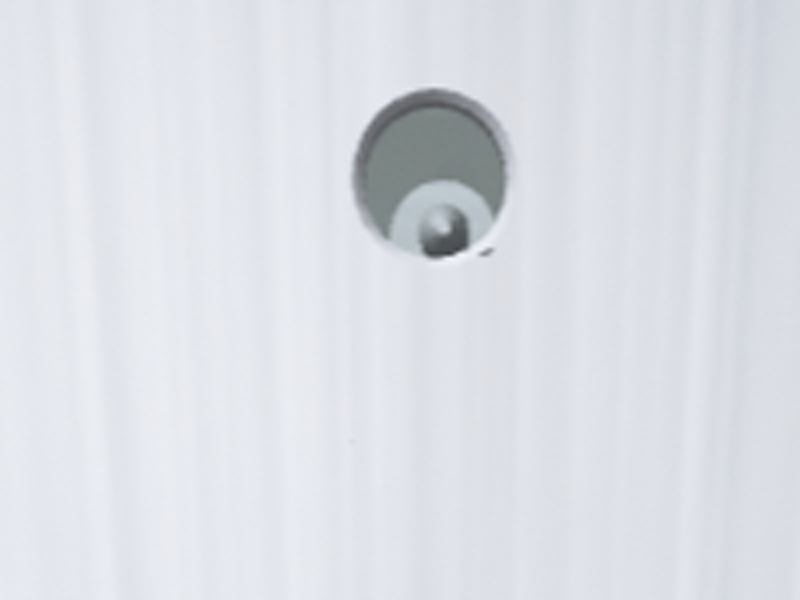

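The hole's upper rim is centred at about (432,172) in the crop, and the pin tip at about (443,222).

```bash
python3 - <<'E'
from h import *
h=px2w('w5',*cr([(431,172)],150,0,4)[0],209);t=px2w('w5',*cr([(443,222)],150,0,4)[0],149)
Q=R.from_euler('z',-.193).as_matrix()
print(h,t,'cover ctr',h-Q@[0,88,0],'seat',t-Q@[0,88,0])
p,M,s=pose();print(M.T@(t-h))
E
```

```text
[ 608.72328578 -174.32468518  209.        ] [ 610.39835185 -173.97777124  149.        ] cover ctr [ 591.84452908 -260.69081033  209.        ] seat [ 593.51959515 -260.34389638  149.        ]
[ 0.62787508  1.66549751 59.99798402]
```

Call:
send_rows(commands=[[0.5,1.2,20,0],[0.5,1.2,45,0],[0.5,1.2,58,0],[0.5,1.2,64,0],[0.5,1.2,69,0],[0.5,1.2,73,0],[0.5,1.2,75,0],[0.5,1.2,75,0],[0.5,1.2,75,0]])

```text
time: 17.95
tool_pos: [594.0, -263.2, 143.5]
tcp_rot: [0.0, 0.772, 0.636, 0.0]
ft_force: [0.0, 0.7, -3.3]
opening: 0.17
gripper_force: 60.6
```

Call:
send_rows(commands=[[0,0,0,0],[0,0,0,0],[0,0,0,0]], hand=60)

```text
time: 18.32
tool_pos: [594.0, -263.3, 143.7]
tcp_rot: [0.0, 0.772, 0.636, 0.0]
ft_force: [0.5, 1.1, -0.6]
opening: 0.7
gripper_force: 0.0
```

Call:
send_rows(commands=[[0,0,-50,0],[0,0,-90,0],[0,-60,-90,0],[0,-60,-90,0],[0,-60,-90,0]])

```text
time: 18.95
tool_pos: [535.5, -252.1, 234.1]
tcp_rot: [0.001, 0.772, 0.636, 0.0]
ft_force: [-0.3, -0.2, -0.8]
opening: 0.701
gripper_force: 0.0
```

```bash
python3 - <<'E'
from h import *
p,M,s=pose();print(p,np.arctan2(M[1,0],M[0,0]),s['time'])
a=snap('wrist','w6')
crop('w6',150,0,500,384,1.55,'v7')
E
```

```text
[ 535.50191955 -252.11915982  234.12887215] 1.3785662868040702 18.95
```

View pics/v7.png

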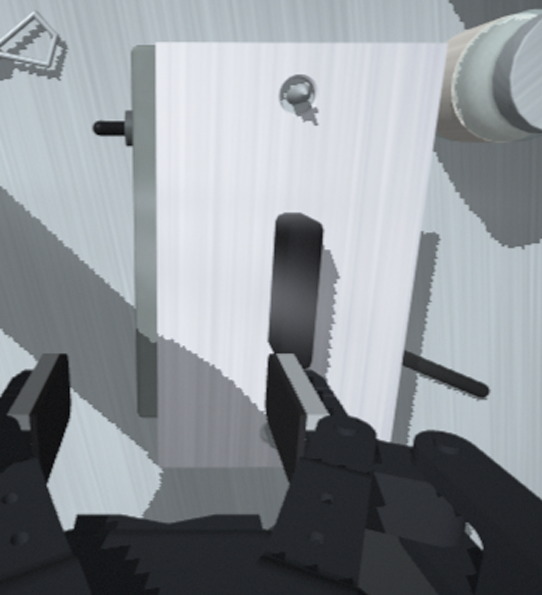

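The cover is back over the +y pin with its shoulder hidden. I'll check its fit numerically and move over the rack to measure the pegs.

Call:
send_rows(commands=[[50,-5,-31,0.18],[110,-15,-31,0.36],[170,-25,-31,0.54],[230,-35,-31,0.72],[290,-45,-31,0.9],[350,-55,-31,1.08],[410,-62,-31,1.26],[438,-65,-31,1.267],[438,-65,-31,1.267],[438,-65,-31,1.267]])

```text
time: 20.25
tool_pos: [555.4, 190.5, 264.2]
tcp_rot: [0.0, 0.998, 0.056, 0.0]
ft_force: [0.4, -0.3, -0.9]
opening: 0.698
gripper_force: 0.0
```

```bash
python3 - <<'E'
from h import *
for z in (135,141):
  print(z,fit('w6',[(-65,110,0),(65,110,0),(-65,-110,0)],cr([(157,42),(448,42),(158,467)],150,0,1.55),[590,-260,-.19],z0=z))
p,M,s=pose();print(p,np.arctan2(M[1,0],M[0,0]),s['time'],s['joints'])
snap('wrist','w7');snap('top','top7');snap('scene','scene7')
a=cv2.resize(cv2.imread('pics/w7.png'),None,fx=1.5,fy=1.5,interpolation=cv2.INTER_CUBIC);cv2.imwrite('pics/v8.png',a)
E
```

```text
135 (array([ 5.94386844e+02, -2.61423216e+02, -1.92624878e-01]), np.float64(0.5670507003622413))
141 (array([ 5.93208459e+02, -2.61485180e+02, -1.92255815e-01]), np.float64(3.0546475633854286))
[555.40419317 190.45079678 264.22407434] 0.11236714331105313 20.25 [ 1.31077953e-01  4.32997012e-01  1.24209599e+00 -2.99022558e-04
  1.46613551e+00  1.58953837e+00]
```

View pics/v8.png

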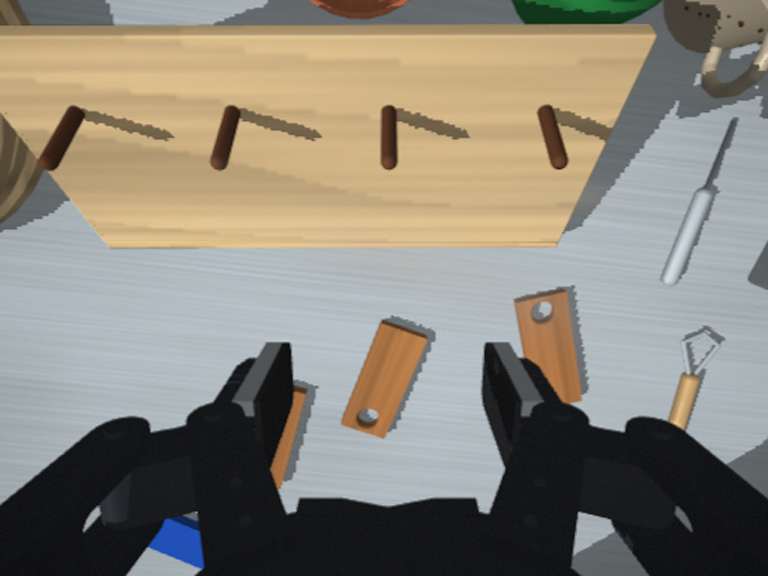

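The wrist view shows the peg bases at (77,110), (233,110), (389,110) and (546,110), and their tips at (49,165), (219,164), (390,164) and (560,163). Rib B's hole is at (367,415) and rib C's at (542,311).

```bash
python3 - <<'E'
from h import *
c=np.radians(40);Rl=np.array([[np.cos(c),0,-np.sin(c)],[0,1,0],[np.sin(c),0,np.cos(c)]])
ob=[(0,180,0),(0,-180,0)]+[(125,y,0) for y in(135,45,-45,-135)]+[(125,y,45) for y in(135,45,-45,-135)]
pk=cr([(109,244),(557,243),(76,110),(233,110),(389,110),(546,110),(49,165),(219,164),(390,164),(560,163)],0,0,1.5)
for sel in (range(10),range(2,10)):
  x,e=fit('w7',[ob[i] for i in sel],[pk[i] for i in sel],[540,230,.1],Rl,34);print('rack',x,e)
Q=R.from_euler('z',x[2]).as_matrix()
for i,o in enumerate(ob): print(o,(w2px('w7',Q@Rl@np.array(o)+[x[0],x[1],34])-pk[i]).round(1))
for i in range(4):
    y=-135+90*i
    print('peg',i,(Q@Rl@[125,y,5]+[x[0],x[1],34]).round(1),'tip',(Q@Rl@[125,y,45]+[x[0],x[1],34]).round(1))
r=[(55,22,10),(55,-22,10),(-55,-22,10),(-55,22,10),(40,0,10)]
print('B',fit('w7',r,cr([(385,438),(342,424),(383,319),(430,338),(368,416)],0,0,1.5),[406,175,2.9]))
print('C',fit('w7',[r[0],r[1],r[4]],cr([(514,299),(569,287),(542,310)],0,0,1.5),[453,28,.34]))
E
```

```text
rack [5.39190789e+02 2.32125656e+02 1.15593482e-01] 1.1312099766271289
rack [5.39306865e+02 2.32209135e+02 1.15229905e-01] 0.8457019590678003
(0, 180, 0) [-3.  -0.7]
(0, -180, 0) [ 2.1 -0.8]
(125, 135, 0) [0.2 0. ]
(125, 45, 0) [ 0.  -0.2]
(125, -45, 0) [ 0.6 -0.5]
(125, -135, 0) [ 0.4 -0.7]
(125, 135, 45) [-2.3  0.3]
(125, 45, 45) [-0.7  0.6]
(125, -45, 45) [0.2 0.4]
(125, -135, 45) [1.8 0.7]
peg 0 [646.8 108.7 118.2] tip [621.2 105.8 148.8]
peg 1 [636.4 198.1 118.2] tip [610.9 195.2 148.8]
peg 2 [626.1 287.6 118.2] tip [600.5 284.6 148.8]
peg 3 [615.7 377.  118.2] tip [590.2 374.  148.8]
B (array([409.38598784, 176.65672695,   2.8854468 ]), np.float64(0.6438908512362894))
C (array([4.56958872e+02, 3.30370504e+01, 3.31806310e-01]), np.float64(1.0219465701561044))
```

Rib C (hole at (542,311)) is brown teak and goes to peg 0. Moving above it with the fingers along its width.

Call:
send_rows(commands=[[-40,50,0,-0.1],[-80,105,20,-0.2],[-106,144,60,-0.225],[-106,144,120,-0.225],[-106,144,180,-0.225],[-106,144,220,-0.225],[-106,144,220,-0.225],[-106,144,220,-0.225]], hand=56)

```text
time: 21.4
tool_pos: [466.6, 35.2, 46.0]
tcp_rot: [0.0, 0.986, 0.167, 0.001]
ft_force: [-0.1, -0.3, 0.5]
opening: 0.658
gripper_force: 0.0
```

```bash
python3 - <<'E'
from h import *
p,M,s=pose();print(p,np.arctan2(M[1,0],M[0,0]),s['time'],s['ft_force'],s['opening'])
snap('wrist','w8')
a=cv2.resize(cv2.imread('pics/w8.png'),None,fx=1.5,fy=1.5,interpolation=cv2.INTER_CUBIC);cv2.imwrite('pics/v9.png',a)
E
```

```text
[466.58648501  35.19633716  45.98167641] 0.33629252919372987 21.4 [-0.09547121 -0.26768333  0.49180246] 0.6582497038464531
```

View pics/v9.png

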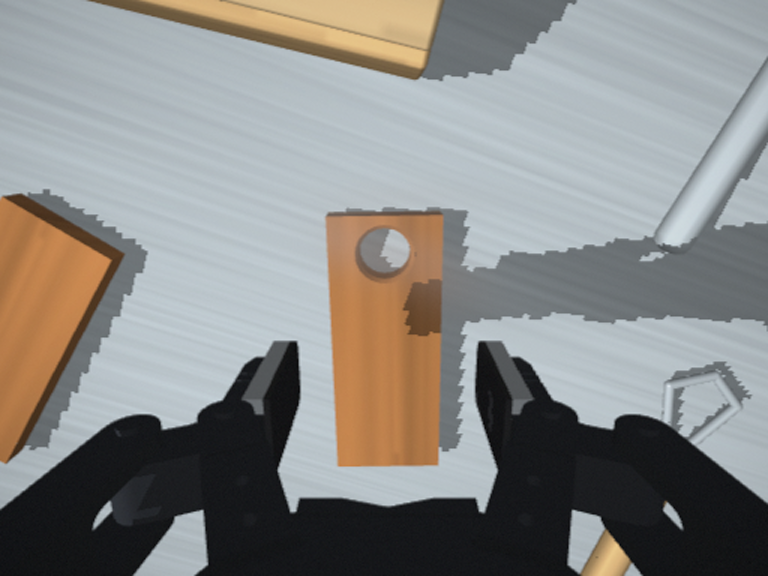

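The rib is centred between the fingers, with its hole at (384,252) and its yaw matching. Descending.

Call:
send_rows(commands=[[0,0,25,0],[0,0,38,0],[0,0,43,0],[0,0,46,0],[0,0,46,0],[0,0,46,0]])

```text
time: 22.2
tool_pos: [465.7, 35.7, -1.3]
tcp_rot: [0.0, 0.986, 0.168, 0.0]
ft_force: [-0.5, 0.5, 0.7]
opening: 0.655
gripper_force: 0.0
```

Call:
send_rows(commands=[[0,0,0,0],[0,0,0,0],[0,0,0,0],[0,0,0,0]], hand=0, grip_force=30)

```text
time: 22.7
tool_pos: [465.7, 35.6, -1.3]
tcp_rot: [0.0, 0.986, 0.168, 0.0]
ft_force: [-1.4, -0.8, 4.8]
opening: 0.507
gripper_force: 31.1
```

```bash
python3 - <<'E'
from h import *
print('C',fit('w8',[(55,22,10),(55,-22,10),(-55,-22,10),(-55,22,10),(40,0,10)],cr([(327,213),(442,212),(438,466),(339,466),(384,251)],0,0,1.5),[455,31,.33]))
p,M,s=pose();print(p,np.arctan2(M[1,0],M[0,0]),s['time'],s['ft_force'],s['opening'],s['gripper_force'])
E
```

```text
C (array([4.55072756e+02, 3.16715412e+01, 3.50654288e-01]), np.float64(0.8272872245972617))
[465.73467946  35.61996359  -1.26139751] 0.33690912953958696 22.7 [-1.36029301 -0.76957549  4.80128685] 0.5071915858954857 31.083287000656128
```

Rib C is gripped (43 mm opening). Lifting and hovering before peg 0.

Call:
send_rows(commands=[[0,0,-30,0],[0,0,-80,0],[0,0,-140,0],[50,-8,-190,0.1],[105,-18,-191,0.2],[131,-23,-191,0.223],[131,-23,-191,0.223],[131,-23,-191,0.223]])

```text
time: 23.7
tool_pos: [580.8, 100.4, 188.9]
tcp_rot: [0.0, 0.998, 0.057, -0.001]
ft_force: [-0.9, -0.0, -0.9]
opening: 0.501
gripper_force: 31.1
```

```bash
python3 - <<'E'
from h import *
p,M,s=pose();print(p,np.arctan2(M[1,0],M[0,0]),s['time'],s['ft_force'],s['opening'],s['gripper_force'])
snap('wrist','w9')
a=cv2.resize(cv2.imread('pics/w9.png'),None,fx=1.5,fy=1.5,interpolation=cv2.INTER_CUBIC);cv2.imwrite('pics/v10.png',a)
E
```

```text
[580.82698434 100.3991975  188.94080935] 0.11398194807615156 23.7 [-0.86356325 -0.00100411 -0.91823404] 0.5006198920189984 31.098251938819885
```

View pics/v10.png

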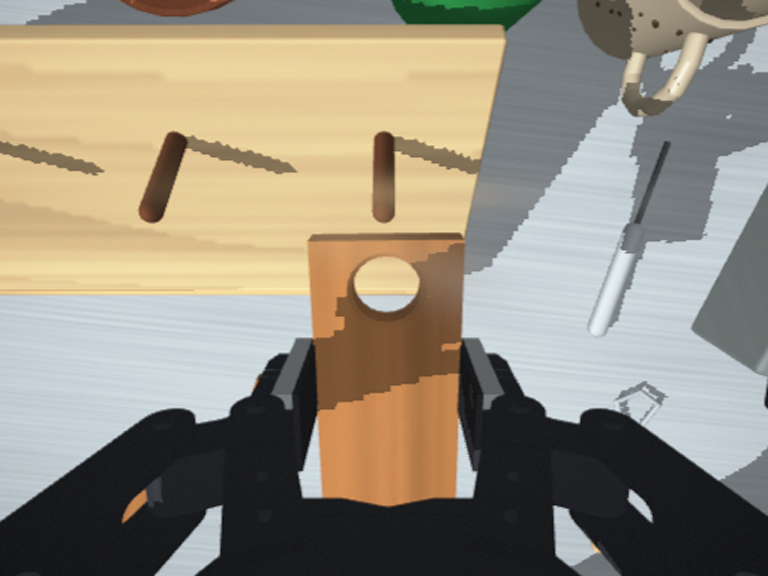

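The rib is held level, with its hole rim centred at (387,284). Peg 0 runs from its base at (384,138) to its tip at (384,214).

```bash
python3 - <<'E'
from h import *
f='w9'
g=lambda u,v,z:px2w(f,*cr([(u,v)],0,0,1.5)[0],z).round(1)
print('hole top',g(387,284,200.2),'tip',g(384,213,148.8),'base',g(384,138,114.4))
print('hole bottom', g(386,291,190.2))
print('rib corners',g(309,240,200.2),g(464,236,200.2))
p,M,s=pose();print('pred hole',p+M@[28.7,0,-6.3])
E
```

```text
hole top [610.7 104.1 200.2] tip [622.5 106.6 148.8] base [649.4 109.8 114.4]
hole bottom [605.3 103.8 190.2]
rib corners [620.9 127.  200.2] [626.9  84.5 200.2]
pred hole [609.36163796 103.50346706 195.47289759]
```

Call:
send_rows(commands=[[5,-1,20,0],[5,-1,39,0],[5,-1,39,0],[8,-1,43,0],[11.5,-1,46.5,0],[14.5,-1,50.5,0],[17.5,-1,54,0],[17.5,-1,54,0]], grip_force=20)

```text
time: 24.75
tool_pos: [598.8, 103.7, 134.9]
tcp_rot: [-0.0, 0.998, 0.057, -0.0]
ft_force: [0.2, -0.9, -1.4]
opening: 0.507
gripper_force: 31.1
```

Call:
send_rows(commands=[[4,0,4.6,0],[8,0,9.2,0],[11.5,0,13.8,0],[15,0,18,0],[15,0,18,0]], hand=0, grip_force=20)

```text
time: 25.38
tool_pos: [613.2, 105.5, 117.0]
tcp_rot: [-0.0, 0.998, 0.057, -0.001]
ft_force: [-5.4, -0.5, 1.3]
opening: 0.502
gripper_force: 31.6
```

```bash
python3 - <<'E'
from h import *
p,M,s=pose();print(p,s['ft_force'],s['moment'],s['opening'],s['gripper_force'],'hole',p+M@[28.7,0,-6.3])
snap('wrist','w10')
E
```

```text
[613.15635509 105.53749075 116.96063553] [-5.37212534 -0.47242826  1.30879752] [0.01117075 0.69104613 0.03105899] 0.5017941260949853 31.58232092857361 hole [641.68449144 108.8036605  123.19421972]
```

Call:
send_rows(commands=[[0,0,0,0],[0,0,0,0],[0,0,0,0],[-10,0,-15,0],[-20,0,-45,0],[-40,0,-90,0],[-50,0,-110,0],[-50,0,-110,0]], hand=60)

```text
time: 26.42
tool_pos: [564.0, 99.7, 228.7]
tcp_rot: [0.0, 0.998, 0.057, 0.001]
ft_force: [-0.5, -0.1, -0.6]
opening: 0.703
gripper_force: 0.0
```

```bash
python3 - <<'E'
from h import *
p,M,s=pose();print(p,s['ft_force'],s['opening'])
snap('wrist','w11')
f='w11'
# predicted pixels of rib flat on peg0, compare hole & corners
c=np.radians(40);Rl=np.array([[np.cos(c),0,-np.sin(c)],[0,1,0],[np.sin(c),0,np.cos(c)]])
Q=R.from_euler('z',.1152).as_matrix()
P=lambda o:w2px(f,Q@Rl@np.array(o,float)+[539.3,232.2,34])
im=cv2.imread('pics/w11.png');hsv=cv2.cvtColor(im,cv2.COLOR_BGR2HSV)
for dx in (0,-5):
  print(dx,[P((125+dx+a,-135+b,10)).round(0) for a,b in((15,22),(15,-22),(-95,-22),(-95,22))])
# teak mask
m=((hsv[...,0]>6)&(hsv[...,0]<15)&(hsv[...,1]>130)).astype(np.uint8)
n,l,st,ct=cv2.connectedComponentsWithStats(m)
for i in range(1,n):
  if st[i,4]>300:
    cn=max(cv2.findContours((l==i).astype(np.uint8),0,2)[0],key=cv2.contourArea)
    print(st[i],cv2.boxPoints(cv2.minAreaRect(cn)).round(0).tolist())
E
```

```text
[564.01129533  99.69689266 228.68191373] [-0.45534103 -0.06817544 -0.63145117] 0.7030138098338957
0 [array([227.,  59.]), array([290.,  59.]), array([281., 157.]), array([236., 157.])]
-5 [array([228.,  65.]), array([290.,  65.]), array([281., 160.]), array([236., 160.])]
[ 228   60   60   97 4620] [[228.0, 60.0], [287.0, 60.0], [287.0, 156.0], [228.0, 156.0]]
[  0  66  26  47 535] [[-11.0, 105.0], [15.0, 64.0], [27.0, 71.0], [1.0, 113.0]]
[121  66  24  48 519] [[119.0, 111.0], [134.0, 65.0], [146.0, 69.0], [130.0, 115.0]]
[179 224  34  83 746] [[179.0, 224.0], [212.0, 223.0], [215.0, 305.0], [182.0, 306.0]]
[ 93 265  36  23 392] [[90.0, 284.0], [95.0, 264.0], [128.0, 272.0], [123.0, 293.0]]
```

Rib C's mask spans (228–288, 60–156), against a prediction of (227–290, 59–157) for a rib hanging flat. It is seated. Next is rib B.

Call:
send_rows(commands=[[-30,-20,0,-0.18],[-60,-40,0,-0.36],[-90,-60,0,-0.54],[-120,-75,0,-0.72],[-156,-97,0,-0.9],[-156,-97,20,-1.08],[-156,-97,40,-1.26],[-156,-97,60,-1.44],[-156,-97,78,-1.62],[-156,-97,78,-1.8],[-156,-97,78,-1.98],[-156,-97,78,-2.16],[-156,-97,78,-2.34],[-156,-97,78,-2.52],[-156,-97,78,-2.7],[-156,-97,78,-2.77],[-156,-97,78,-2.77],[-156,-97,78,-2.77]], hand=60)

```text
time: 28.72
tool_pos: [397.8, 178.3, 148.6]
tcp_rot: [-0.001, 0.129, 0.992, -0.0]
ft_force: [-0.8, -0.4, 0.7]
opening: 0.701
gripper_force: 0.0
```

```bash
cat >> h.py <<'E'
def teak(f):
    im=cv2.imread(f'pics/{f}.png');hsv=cv2.cvtColor(im,cv2.COLOR_BGR2HSV)
    m=((hsv[...,0]>5)&(hsv[...,0]<16)&(hsv[...,1]>120)).astype(np.uint8)
    n,l,st,ct=cv2.connectedComponentsWithStats(m)
    for i in range(1,n):
        if st[i,4]<700: continue
        cs,hi=cv2.findContours((l==i).astype(np.uint8),cv2.RETR_CCOMP,cv2.CHAIN_APPROX_NONE)
        k=max(range(len(cs)),key=lambda j:cv2.contourArea(cs[j]))
        print('teak',st[i].tolist(),cv2.boxPoints(cv2.minAreaRect(cs[k])).round(1).tolist())
        ap=cv2.approxPolyDP(cs[k],5,True)[:,0].tolist();print('  poly',ap)
        for j in range(len(cs)):
            if hi[0][j][3]>=0 and cv2.contourArea(cs[j])>60:
                e=cv2.fitEllipse(cs[j]);print('  hole',np.round(e[0],1),np.round(e[1],1),px2w(f,*e[0],10).round(1))
        print('  world z10',[px2w(f,*q,10).round(0)[:2].tolist() for q in ap])
E
python3 - <<'E'
from h import *
p,M,s=pose();print(p,np.arctan2(M[1,0],M[0,0]),s['time'],s['joints'])
snap('wrist','w12');teak('w12')
E
```

```text
[397.79737148 178.3125043  148.55742898] 2.882298247400072 28.725 [ 1.51345601e-01  2.10374382e-01  1.86609404e+00 -4.81700666e-06
  1.06661561e+00 -1.16015440e+00]
teak [326, 0, 58, 126, 6439] [[326.0, 0.0], [383.0, 0.0], [383.0, 125.0], [326.0, 125.0]]
  poly [[328, 3], [331, 119], [343, 122], [358, 109], [370, 125], [381, 124], [383, 0]]
  world z10 [[280.0, 266.0], [369.0, 251.0], [374.0, 261.0], [366.0, 275.0], [382.0, 283.0], [384.0, 292.0], [289.0, 308.0]]
teak [238, 176, 46, 61, 2421] [[238.0, 236.0], [238.0, 176.0], [283.0, 176.0], [283.0, 236.0]]
  poly [[238, 178], [239, 236], [283, 235], [283, 194], [259, 179]]
  world z10 [[399.0, 159.0], [454.0, 145.0], [464.0, 185.0], [424.0, 195.0], [405.0, 177.0]]
```

Rib B is where it was, with its far end at about (459,165). Grasping it.

Call:
send_rows(commands=[[0,1.5,50,0],[0,1.5,100,0],[0,1.5,130,0],[0,1.5,142,0],[0,1.5,148,0],[0,1.5,149,0],[0,1.5,149,0]], hand=57)

```text
time: 29.65
tool_pos: [398.9, 179.9, 1.0]
tcp_rot: [0.001, 0.129, 0.992, 0.0]
ft_force: [-0.1, 0.1, 0.0]
opening: 0.662
gripper_force: 0.0
```

Call:
send_rows(commands=[[0,0,0,0],[0,0,0,0],[0,0,0,0],[0,0,0,0]], hand=0, grip_force=30)

```text
time: 30.15
tool_pos: [398.8, 179.9, 1.1]
tcp_rot: [0.001, 0.128, 0.992, 0.0]
ft_force: [-2.7, -1.0, 5.8]
opening: 0.501
gripper_force: 30.1
```

Call:
send_rows(commands=[[0,0,-30,0],[0,0,-90,0],[0,0,-150,0],[0,0,-191,0],[0,0,-191,0]])

```text
time: 30.78
tool_pos: [399.5, 180.1, 194.2]
tcp_rot: [0.003, 0.128, 0.992, 0.001]
ft_force: [-0.1, -0.7, -1.2]
opening: 0.502
gripper_force: 31.5
```

```bash
python3 - <<'E'
from h import *
p,M,s=pose();print(p,np.arctan2(M[1,0],M[0,0]),s['time'],s['opening'],s['gripper_force'])
d=np.array([np.cos(.115),np.sin(.115),0])
h=np.array([610.5,195.0,148.8])
print(totool(h-30*d+[-6,0,30]))
E
```

```text
[399.54972392 180.07302048 194.19604473] 2.8839352748560256 30.775 0.5021221396898244 31.508705019950867
[-166.34382605   55.6919152    16.55443409]
```

Call:
send_rows(commands=[[0,0,0,0.18],[0,0,0,0.36],[0,0,0,0.54],[-10,5,0,0.72],[-20,10,0,0.9],[-40,20,0,1.08],[-60,25,0,1.26],[-80,30,0,1.44],[-100,35,0,1.62],[-120,40,0,1.8],[-140,45,0,1.98],[-155,50,5,2.16],[-166,56,5,2.34],[-166,56,5,2.52],[-166,56,5,2.7],[-166,56,5,2.769],[-166,56,5,2.769],[-166,56,5,2.769]])

```text
time: 33.02
tool_pos: [573.0, 191.6, 185.6]
tcp_rot: [0.0, 0.998, 0.058, -0.001]
ft_force: [0.1, 0.2, -1.0]
opening: 0.5
gripper_force: 31.5
```

```bash
python3 - <<'E'
from h import *
p,M,s=pose();print(p,np.arctan2(M[1,0],M[0,0]),s['time'],s['opening'],s['gripper_force'])
snap('wrist','w13')
im=cv2.imread('pics/w13.png');hsv=cv2.cvtColor(im,cv2.COLOR_BGR2HSV)
# same-image check: rib front edge & hole
zt=p[2]+3.9+5
m=((hsv[...,0]>5)&(hsv[...,0]<16)&(hsv[...,1]>120)).astype(np.uint8)
n,l,st,ct=cv2.connectedComponentsWithStats(m)
for i in range(1,n):
    if st[i,4]<300: continue
    print(st[i].tolist())
    if st[i,0]<256<st[i,0]+st[i,2]:
        cs,hi=cv2.findContours((l==i).astype(np.uint8),cv2.RETR_CCOMP,cv2.CHAIN_APPROX_NONE)
        for j in range(len(cs)):
            if hi[0][j][3]>=0 and cv2.contourArea(cs[j])>60:
                e=cv2.fitEllipse(cs[j]);print('hole',e,px2w('w13',*e[0],zt))
        u=[st[i,0],st[i,0]+st[i,2]];v=st[i,1];print([px2w('w13',a,v+1,zt).round(1) for a in u])
print(p+M@[30,0,-3.9])
# old hole reference: w9 crop hole (387,284)/1.5
cv2.imwrite('pics/v11.png',im)
E
```

```text
[572.95069457 191.59498664 185.61824586] 0.11621537124151078 33.025 0.5004911922836336 31.50371253490448
[194, 0, 79, 13, 721]
[array([671.8, 227.2, 194.5]), array([675.2, 198.2, 194.5])]
[335, 86, 109, 107, 6678]
[93, 92, 33, 62, 694]
[252, 93, 13, 29, 313]
[array([641.3, 202.2, 194.5]), array([641.9, 197. , 194.5])]
[206, 138, 103, 200, 15784]
[array([621.2, 219.2, 194.5]), array([626.2, 176.7, 194.5])]
[602.75251911 195.07426423 189.48552935]
```

```bash
python3 - <<'E'
from h import *
p,M,s=pose()
a=(px2w('w13',206.5,138,184.5)+px2w('w13',309,138,184.5))/2
print('B front',a,'tool',M.T@(a-p))
# reference from w9, TCP there
p9=np.array([580.83,100.4,188.94])
b=(px2w('w9',*cr([(308,236)],0,0,1.5)[0],190.2)+px2w('w9',*cr([(464,233)],0,0,1.5)[0],190.2))/2
print('C front tool',M.T@(b-p9), 'known 28.7+15')
# hole by local yellow/grey non-teak region in the rib
im=cv2.imread('pics/w13.png');hsv=cv2.cvtColor(im,cv2.COLOR_BGR2HSV)
for v in range(140,200,6): print(v,hsv[v,212:305:6,1].tolist())
E
```

```text
B front [622.66566118 197.70460043 184.5       ] tool [49.99065888 -0.30124217  1.31108712]
C front tool [42.33765164 -0.5109153  -1.28784117] known 28.7+15
140 [83, 83, 84, 84, 83, 83, 83, 123, 119, 95, 83, 83, 84, 83, 83, 82]
146 [84, 85, 85, 85, 85, 84, 83, 133, 131, 95, 95, 95, 96, 96, 96, 102]
152 [134, 134, 136, 136, 138, 138, 139, 140, 142, 143, 141, 143, 146, 147, 146, 148]
158 [135, 134, 134, 135, 136, 136, 137, 138, 139, 140, 138, 139, 142, 145, 145, 147]
164 [136, 134, 136, 135, 135, 130, 99, 86, 87, 90, 136, 137, 137, 140, 139, 134]
170 [138, 138, 139, 136, 130, 91, 91, 93, 93, 93, 93, 134, 135, 126, 121, 124]
176 [143, 140, 143, 141, 106, 86, 86, 86, 87, 86, 88, 99, 122, 121, 119, 117]
182 [145, 146, 146, 143, 108, 77, 78, 79, 81, 80, 81, 94, 120, 119, 117, 117]
188 [149, 147, 147, 146, 131, 80, 82, 83, 84, 85, 85, 120, 121, 118, 117, 114]
194 [149, 148, 148, 147, 141, 131, 80, 80, 77, 78, 111, 123, 126, 123, 118, 115]
```

```bash
python3 - <<'E'
from h import *
p,M,s=pose()
im=cv2.imread('pics/w13.png');hsv=cv2.cvtColor(im,cv2.COLOR_BGR2HSV)
print([(v,int(hsv[v,225,1]),int(hsv[v,290,1]),int(hsv[v,256,1]),int(hsv[v,261,1])) for v in range(144,168)])
m=(hsv[...,1]<112).astype(np.uint8);m[:156]=0;m[205:]=0;m[:,:225]=0;m[:,300:]=0
n,l,st,ct=cv2.connectedComponentsWithStats(m);print(st.tolist())
def tc(f,u,v,z,p): return (M.T@(px2w(f,u,v,z)-p)).round(1)
i=l[180,258];x,y,w,h,_=st[i]
print('B hole far edge',tc('w13',x+w/2,y,p[2]+8.9,p))
p9=np.array([580.83,100.4,188.94]);print('C hole far edge',tc('w9',387/1.5,170.3,200.2,p9),'should be 38.7')
E
```

```text
[(144, 84, 82, 128, 122), (145, 84, 82, 133, 126), (146, 84, 96, 133, 129), (147, 105, 117, 124, 125), (148, 117, 130, 125, 123), (149, 119, 135, 124, 130), (150, 117, 140, 124, 125), (151, 127, 146, 139, 143), (152, 136, 147, 141, 142), (153, 136, 147, 140, 143), (154, 136, 146, 139, 142), (155, 134, 146, 139, 141), (156, 134, 145, 139, 142), (157, 134, 146, 136, 140), (158, 134, 145, 139, 139), (159, 134, 145, 138, 138), (160, 134, 143, 136, 137), (161, 134, 142, 133, 136), (162, 133, 142, 93, 105), (163, 134, 140, 86, 89), (164, 135, 140, 87, 87), (165, 136, 141, 90, 88), (166, 135, 140, 89, 89), (167, 135, 139, 93, 93)]
[[0, 0, 512, 384, 195332], [236, 162, 44, 37, 1276]]
B hole far edge [41.3 -0.2 -8.9]
C hole far edge [ 38.4  -0.1 -11.3] should be 38.7
```

Rib B's hole is 31.5 mm ahead of the TCP and in line with peg 1. Inserting it along the peg.

Call:
send_rows(commands=[[0,0.5,20,0],[0,0.5,33,0],[0,0.5,33,0],[3.2,0.5,37,0],[6.5,0.5,41,0],[9.5,0.5,44.5,0],[13,0.5,48.5,0],[13,0.5,48.5,0]])

```text
time: 34.08
tool_pos: [586.2, 192.6, 137.4]
tcp_rot: [0.0, 0.998, 0.057, -0.0]
ft_force: [-0.2, 0.2, -1.2]
opening: 0.504
gripper_force: 31.5
```

Call:
send_rows(commands=[[4,0,4.6,0],[8,0,9.2,0],[11.5,0,13.8,0],[14.5,0,17.5,0],[14.5,0,17.5,0]])

```text
time: 34.7
tool_pos: [600.0, 194.4, 120.1]
tcp_rot: [0.0, 0.998, 0.057, -0.001]
ft_force: [-6.5, -0.5, 2.8]
opening: 0.5
gripper_force: 31.9
```

Call:
send_rows(commands=[[0,0,0,0],[0,0,0,0],[0,0,0,0],[-10,0,-15,0],[-20,0,-45,0],[-40,0,-90,0],[-50,0,-110,0],[-50,0,-110,0]], hand=58)

```text
time: 35.7
tool_pos: [550.9, 188.6, 231.7]
tcp_rot: [-0.0, 0.998, 0.057, 0.001]
ft_force: [0.1, 0.1, -1.5]
opening: 0.673
gripper_force: 0.0
```

```bash
cat >> h.py <<'E'
def rackcheck(f):
    c=np.radians(40);Rl=np.array([[np.cos(c),0,-np.sin(c)],[0,1,0],[np.sin(c),0,np.cos(c)]])
    Q=R.from_euler('z',.1152).as_matrix()
    for y in(-135,-45,45): 
        q=np.array([w2px(f,Q@Rl@np.array([125+a,y+b,10.])+[539.3,232.2,34]) for a,b in((15,22),(15,-22),(-95,-22),(-95,22))]);print('pred',y,q.round(0).tolist())
    im=cv2.imread(f'pics/{f}.png');hsv=cv2.cvtColor(im,cv2.COLOR_BGR2HSV)
    m=((hsv[...,0]>6)&(hsv[...,0]<15)&(hsv[...,1]>130)).astype(np.uint8)
    n,l,st,ct=cv2.connectedComponentsWithStats(m)
    for s in st[1:]:
        if s[4]>400: print('seen',s[0],s[1],s[0]+s[2],s[1]+s[3],s[4])
E
python3 - <<'E'
from h import *
p,M,s=pose();print(p,s['ft_force'],s['opening'])
snap('wrist','w14');rackcheck('w14')
E
```

```text
[550.86901794 188.63629447 231.68619349] [ 0.13007708  0.10168259 -1.47932585] 0.6733440822572854
pred -135 [[355.0, 55.0], [418.0, 55.0], [372.0, 154.0], [327.0, 154.0]]
pred -45 [[228.0, 55.0], [290.0, 55.0], [281.0, 154.0], [236.0, 154.0]]
pred 45 [[100.0, 55.0], [162.0, 55.0], [190.0, 154.0], [145.0, 154.0]]
seen 229 56 289 133 3744
seen 326 56 412 158 5189
seen 0 62 28 109 577
seen 122 62 146 109 533
seen 236 132 282 157 701
```

Rib B hangs flat, seen at (229–289, 56–157) against a prediction of (228–290, 55–154). Next is rib A.

Call:
send_rows(commands=[[-50,-28,0,0.1],[-100,-57,0,0.2],[-150,-85,20,0.264],[-191,-109,50,0.264],[-191,-109,82,0.264],[-191,-109,82,0.264],[-191,-109,82,0.264]], hand=60)

```text
time: 36.62
tool_pos: [349.4, 274.9, 148.6]
tcp_rot: [-0.0, 0.997, -0.075, 0.0]
ft_force: [0.1, 0.1, -0.7]
opening: 0.701
gripper_force: 0.0
```

```bash
python3 - <<'E'
from h import *
p,M,s=pose();print(p,np.arctan2(M[1,0],M[0,0]),s['time'],s['joints'])
snap('wrist','w15');teak('w15')
E
```

```text
[349.40270031 274.92201433 148.6450095 ] -0.14989141942454495 36.625 [ 4.02006636e-01  2.27634048e-01  1.84357228e+00 -2.10705066e-05
  1.07031646e+00  2.12270449e+00]
teak [233, 175, 46, 64, 2661] [[233.0, 175.0], [278.0, 175.0], [278.0, 238.0], [233.0, 238.0]]
  poly [[233, 176], [233, 238], [277, 238], [278, 188]]
  world z10 [[348.0, 298.0], [288.0, 309.0], [281.0, 267.0], [331.0, 259.0]]
```

Rib A is unmoved, its near end at (284,288) and aligned. Grasping it.

Call:
send_rows(commands=[[0,-2,50,0],[0,-2,100,0],[0,-2,130,0],[0,-2,142,0],[0,-2,148,0],[0,-2,149,0],[0,-2,149,0]], hand=57)

```text
time: 37.55
tool_pos: [349.5, 277.2, 0.1]
tcp_rot: [-0.0, 0.997, -0.075, 0.001]
ft_force: [0.4, -0.4, 0.3]
opening: 0.666
gripper_force: 0.0
```

Call:
send_rows(commands=[[0,0,0,0],[0,0,0,0],[0,0,0,0],[0,0,0,0]], hand=0, grip_force=30)

```text
time: 38.05
tool_pos: [349.4, 277.2, 0.1]
tcp_rot: [-0.0, 0.997, -0.075, 0.001]
ft_force: [-1.0, -1.0, 5.3]
opening: 0.506
gripper_force: 30.3
```

Call:
send_rows(commands=[[0,0,-30,0],[0,0,-90,0],[0,0,-150,0],[0,0,-189,0],[0,0,-189,0]])

```text
time: 38.67
tool_pos: [350.0, 277.5, 191.1]
tcp_rot: [-0.001, 0.997, -0.074, 0.003]
ft_force: [-0.0, 0.2, -0.8]
opening: 0.503
gripper_force: 31.4
```

```bash
python3 - <<'E'
from h import *
p,M,s=pose();print(p,np.arctan2(M[1,0],M[0,0]),s['time'],s['opening'],s['gripper_force'])
d=np.array([np.cos(.115),np.sin(.115),0])
h=np.array([600.2,284.5,188])
print(totool(h-28.5*d+[-6.4,-.7,0]))
E
```

```text
[349.96579885 277.45271874 191.10299867] -0.1490449934498119 38.675 0.5025911549872187 31.410187482833862
[212.65641385 -35.03237325   4.35951531]
```

Call:
send_rows(commands=[[50,-8,0,0],[100,-16,0,-0.1],[150,-24,0,-0.2],[200,-33,0,-0.264],[212,-35,2,-0.264],[212,-35,2,-0.264],[212,-35,2,-0.264]])

```text
time: 39.55
tool_pos: [562.7, 280.3, 186.3]
tcp_rot: [0.0, 0.998, 0.058, -0.0]
ft_force: [0.2, -0.5, -0.7]
opening: 0.504
gripper_force: 31.4
```

```bash
python3 - <<'E'
from h import *
p,M,s=pose();print(p,np.arctan2(M[1,0],M[0,0]),s['time'],s['opening'])
snap('wrist','w16')
im=cv2.imread('pics/w16.png');hsv=cv2.cvtColor(im,cv2.COLOR_BGR2HSV)
m=(hsv[...,1]<112).astype(np.uint8);m[:162]=0;m[220:]=0;m[:,:222]=0;m[:,296:]=0
n,l,st,ct=cv2.connectedComponentsWithStats(m)
for x,y,w,h,a in st[1:]:
  if a>100: print(x,y,w,h,a,(M.T@(px2w('w16',x+w/2,y,p[2]+9.9)-p)).round(1))
print([(v,int(hsv[v,228,1]),int(hsv[v,288,1]),int(hsv[v,256,1])) for v in range(144,186,2)])
E
```

```text
[562.65217267 280.29301425 186.25007274] 0.11513892227155491 39.55 0.5040431368499577
237 170 46 37 1292 [38.1  0.6 -9.9]
[(144, 91, 84, 128), (146, 90, 84, 129), (148, 90, 88, 130), (150, 90, 90, 130), (152, 90, 88, 123), (154, 107, 103, 111), (156, 115, 125, 118), (158, 120, 121, 118), (160, 133, 140, 135), (162, 134, 140, 134), (164, 135, 138, 135), (166, 135, 136, 133), (168, 136, 134, 131), (170, 136, 133, 93), (172, 137, 118, 88), (174, 138, 118, 85), (176, 138, 117, 85), (178, 141, 114, 83), (180, 141, 115, 80), (182, 143, 114, 77), (184, 144, 114, 76)]
```

Call:
send_rows(commands=[[3,-0.3,20,0],[3,-0.3,35,0],[3,-0.3,35,0],[6.2,-0.3,39,0],[9.5,-0.3,43,0],[12.5,-0.3,46.5,0],[16,-0.3,50.5,0],[16,-0.3,50.5,0]])

```text
time: 40.6
tool_pos: [579.7, 282.1, 135.3]
tcp_rot: [0.0, 0.998, 0.057, -0.0]
ft_force: [-0.5, -0.6, -0.9]
opening: 0.506
gripper_force: 31.4
```

Call:
send_rows(commands=[[4,0,4.6,0],[8,0,9.2,0],[11.5,0,13.8,0],[14.5,0,17.5,0],[14.5,0,17.5,0]])

```text
time: 41.22
tool_pos: [593.3, 283.6, 118.1]
tcp_rot: [0.0, 0.998, 0.057, -0.002]
ft_force: [-7.8, -3.2, 3.5]
opening: 0.506
gripper_force: 32.3
```

Call:
send_rows(commands=[[0,0,0,0],[0,0,0,0],[0,0,0,0],[-10,0,-15,0],[-20,0,-45,0],[-40,0,-90,0],[-45,40,-130,0],[-40,90,-140,0],[-40,90,-140,0],[-40,90,-140,0]], hand=58)

```text
time: 42.48
tool_pos: [564.2, 190.2, 258.8]
tcp_rot: [-0.0, 0.998, 0.057, 0.0]
ft_force: [0.2, 0.5, -0.6]
opening: 0.678
gripper_force: 0.0
```

```bash
python3 - <<'E'
from h import *
p,M,s=pose();print(p,s['ft_force'],s['time'])
snap('wrist','w17');rackcheck('w17')
cv2.imwrite('pics/v12.png',cv2.resize(cv2.imread('pics/w17.png'),None,fx=1.5,fy=1.5,interpolation=cv2.INTER_CUBIC))
E
```

```text
[564.19389202 190.17501389 258.8095156 ] [ 0.19377172  0.50758254 -0.61873228] 42.475
pred -135 [[344.0, 76.0], [399.0, 76.0], [362.0, 161.0], [321.0, 161.0]]
pred -45 [[231.0, 76.0], [286.0, 76.0], [279.0, 161.0], [238.0, 161.0]]
pred 45 [[118.0, 76.0], [173.0, 76.0], [196.0, 161.0], [155.0, 161.0]]
seen 197 0 280 21 1190
seen 123 76 192 165 3874
seen 232 76 285 157 3356
seen 320 76 395 165 3960
seen 22 81 53 125 526
```

View pics/v12.png

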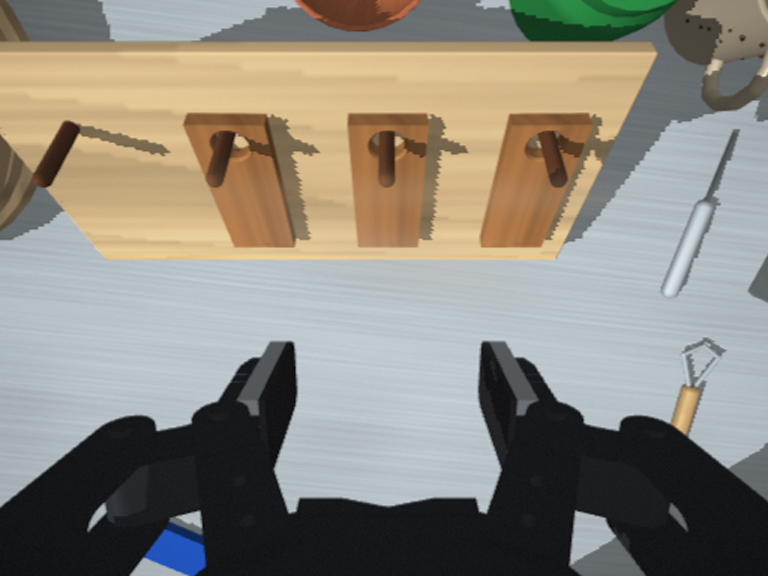

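All three ribs lie flat on pegs 0 to 2, each with its peg through the hole at about (220,145), (388,145) and (542,145). The gripper is clear.

```bash
python3 - <<'E'
from h import *
print(robot.sign_off())
E
```

```text
the job is handed in; nothing more can be done
None
```

The job is handed in: the dial is at the fifth click, the cover is back on both pins, and all three teak ribs hang flat on pegs 0 to 2. The hand-in returned no verdict, so this rests on my own camera checks.

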